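# Arm the readout, drop the kickstand, hold the mirror upright

### The job

Ready the readout console by pressing its round key, then its square key, then its long bar key, one at a time, all the way in and without pressing the cross-shaped key. Then flip the mirror frame's kickstand over its dead centre so that it drops fully down behind the frame, and only after that swing the frame up off its rest and hold it upright against tipping back for the reading: finish while still holding it there. Leave the loose things round about where they are.

Things in the scene. Friction and masses are not known exactly. Their poses are not given: they have to be found in the camera images.
- mirror_stand: fixed tilting mirror stand: dark steel base plate 172 (own x) x 150 (own y, -60 to +90 mm) x 12 mm. Origin on the worktop; own x runs along the frame's hinge, own z is up, the frame leans toward own +y. The hinge line lies at own y = -30 mm, 28 mm above the worktop
- frame: aluminium frame with a round mirror, 132 wide x 171 tall x 16 mm. Origin mid hinge line, own x along the hinge, own z up along the frame. A round steel hand bar, 12 mm diameter, joins the tops of the uprights (108 mm between them) at own z = 155 mm, with 44 mm free below it. A spring and its weight pull it back to its rest, 2 to 3 N at the bar; let go, it tips back
- frame_tilt (a joint): hinge of the frame: 0 = leaning 20 degrees (0.35 rad) toward the stand's +y on its rest (as found), 0.35 = upright, can be pushed over to 0.65 (17 degrees too far)
- top_bar (a point): middle of the 12 mm round hand bar at the top of the frame, 155 mm from the hinge line; axes as the frame's
- prop_leg (a joint): kickstand pivoted at frame x = +75, z = 110 mm, about frame x; dark bar 9 mm wide, 130 mm pivot to foot. With the frame at rest: 0 = folded, standing up, its weight leaning it 25 degrees past vertical to stand -y; 0.44 = straight up, dead centre; 3.0 = fully down on the +y side, 57 degrees below level, foot just over the base. 0.5 to 1 N sideways (+y) near the foot lifts it over; past centre it falls by itself
- leg_tip (a point): centre of the kickstand's rubber foot (a cross roll 16 mm diameter, 22 mm long along the hinge direction), 130 mm from the pivot; about 245 mm above the worktop while folded, 260 at dead centre; the frame's own top is at 185 mm
- console: fixed grey readout console 110 (own x) x 205 (own y) mm; key deck 34 mm high at its front (-x), display block 64 mm high behind it from own x = +19 mm. Origin on the worktop under its middle. Four black keys of different shapes in one row along own y at own x = -22 mm, 46 mm apart, in any order, tops 46 mm above the worktop
- key_round (a joint): spring key of the console, round, seen from above 26 mm across; 0 = up, grows as it is pressed straight down, 0.005 m = bottomed (1 N to start it, 3.5 N to bottom it); counts as pressed beyond 0.0035
- key_round_top (a point): centre of the top face of the round key, moves down with it
- key_square (a joint): spring key of the console, square, seen from above 23 x 23 mm; 0 = up, grows as it is pressed straight down, 0.005 m = bottomed (1 N to start it, 3.5 N to bottom it); counts as pressed beyond 0.0035
- key_square_top (a point): centre of the top face of the square key, moves down with it
- key_bar (a joint): spring key of the console, a long narrow bar, seen from above 11 mm wide, 34 mm long (along console x); 0 = up, grows as it is pressed straight down, 0.005 m = bottomed (1 N to start it, 3.5 N to bottom it); counts as pressed beyond 0.0035
- key_bar_top (a point): centre of the top face of the bar key, moves down with it
- key_cross (a joint): spring key of the console, cross-shaped, seen from above 30 mm across, arms 9 mm wide; 0 = up, grows as it is pressed straight down, 0.005 m = bottomed (1 N to start it, 3.5 N to bottom it); counts as pressed beyond 0.0035; not to be pressed
- key_cross_top (a point): centre of the top face of the cross-shaped key, moves down with it
- vial_2: bystander: small white vial with white cap, 24 mm diameter, 54 mm tall, loose; origin under its middle
- setting_ring_2: bystander: steel setting ring 34 mm diameter, 12 mm tall, loose; origin under its middle
- gauge_block_30: bystander: steel gauge block 15 x 30 x 9 mm, loose; origin under its middle
- vial_1: bystander: small amber vial with black cap, 24 mm diameter, 54 mm tall, loose; origin under its middle
- v_block_1: bystander: steel V-block 44 x 36 x 34 mm, loose; origin under its middle

How it is judged:
By the outcome, as a careful person would: the job done as asked, in the order asked, and still so for the second after the job is handed in, while the arm keeps its last pose, push and grip.
It also fails if it takes over 70 s, if anything falls off the work surface, if the arm or the gripper's body presses on something with over 40 N, if the wrist force passes 120 N, or if a joint passes its speed limit or range.

### The arm

A 6-joint arm with a two-finger parallel gripper is mounted at the origin on a cart in front of the work surface, level with it; the furniture and walls round the work are solid. World frame = base frame: x ahead of the robot, y to its left, z up, the work surface at z = 0. Lengths are in m, angles in rad, forces in N, time in s.
With the tool pointing down it reaches from about 0.325 to 0.925 m from the base axis. Payload 3.1 kg.
Tool frame: the origin (TCP) lies between the finger pads; the fingertips stand 8 mm ahead of it and the grasp point (between the pads) lies 11 mm behind it; z points along the fingers, y is the line along which they close (so a half turn about z gives the same grasp; the last joint's range is limited). The gripper opens to 85 mm and grips with 20 to 120 N. Pads are 22 mm wide; open, the fingers measure 114 mm over their backs; the gripper's body (76 mm by 85 mm) begins 54 mm behind the grasp point. The pads swing forward as they close: fully open they stand 13 mm farther back than shut.
Start: joints at [1.23, 0.217, 1.613, -0, 1.311, -0.112], TCP at [0.142, 0.609, 0.239] pointing down, gripper open.
Joint ranges: [-2.75, 2.75], [-0.78, 2.1], [0.31, 2.55], [-1.13, 4.27], [0.13, 2.63], [-2.58, 2.58]. Speed limits (rad/s): [2.79, 2.79, 3.14, 3.14, 3.14, 3.14].

### API

Orientations are given as a 3x3 rotation matrix whose columns are the frame's x, y, z axes.
In Python, from plant import telemetry, vision, ticket gives the robot as it stands.
- The arm moves only by the shell command python3 -m creep 'ROWS'. ROWS is JSON, a list of rows, each an object of numbers: "dx", "dy", "dz": the shift along the world's x, y, z in mm; "wx", "wy", "wz": the turn, a rotation vector about the world's x, y, z in degrees; "gripper": the finger opening in mm, from 0 to 85.4. A call has 1 to 5 rows; each row shifts and turns the commanded pose from where the row before left it; what a row does not reach is not made up. A row lasts 1/10 s, in which the tool goes at most 50 mm and 8.59 degrees, less where a joint would pass 70% of its speed; a pose out of reach is approached as far as the arm can. A call is refused whole if a number of a shift passes 50 or a number of a turn 8.59, either way. A call with a gripper value outside its range is refused whole. The fingers move at their own pace and stop on an object; the grip force is fixed at half the most. Time passes only in rows, so rows that do not move let the fingers close. It gives the time, the measured TCP pose, the force, the opening and the grip force at its end, in the units of the state.
- telemetry.get_state(): the state, without advancing time (a new reading comes with each control period).
- vision.grab_frame(name): name is "side" or "top" or "wrist"; returns (picture, depth): 420x560x3 uint8, red, green, blue; 420x560 float32, m along the optical axis (not along the pixel's ray), 0 where there is no reading.
- vision.calibration(name): a dict with "intrinsics" (3x3 intrinsics, pixels), "R" (3x3) and "t" (3): a world point X has camera coordinates R X + t. Camera axes: x right, y down, z forward; pixel columns grow to the right and rows downward; lengths in m; the calibration is good to about 2 mm. The wrist camera is an equidistant fisheye: a pixel r from the principal point sees the ray r / f radians off the axis. A picture is of the moment at which its call begins: read the wrist's pose just before it. calibration takes no time and is no camera call; for the wrist camera it gives the pose at the moment of the call.
- ticket.close_job(): hands the job in; it is judged then, once.
The state is a dict: "clock": time; "joints": joint angles; "qd": joint speeds; "effort": joint torques, N m; "ee_pos": TCP position; "tool_rot": TCP orientation; "wrist_force": force on the tool from outside, world axes, zero at the start; "wrist_torque": the same for the moment, N m; "width": opening from 0.0 (shut) to 1.0 (fully open); "grip_force": force on a finger pad.
Only numpy, scipy, OpenCV 4.12 (cv2) and the standard library are available. Lean on these libraries where they do the work, as an engineer would, in place of code of your own. Each camera call takes 0.05 s, during which the arm holds its last target. There are 200 camera calls.

## Working session

There is one attempt and no reset: what is moved stays moved. The work goes in short steps, Python scripts to look and compute and a shell command to move; the robot and the scene stay as the last step left them, time stands still between calls to the robot, and variables do not carry over. Pictures are saved under pics/ and viewed, at most 10 in all, crops included, and the job is handed in when it is done.

```bash
ls; mkdir -p pics; cat > h.py <<'E'
import numpy as np,cv2
from plant import telemetry,vision,ticket
def shot(n,tag):
    c=vision.calibration(n);p,d=vision.grab_frame(n)
    np.savez(f'{tag}.npz',p=p,d=d,K=c['intrinsics'],R=c['R'],t=c['t']);cv2.imwrite(f'pics/{tag}.png',p[:,:,::-1]);return p,d
def world(tag):
    f=np.load(f'{tag}.npz');K=f['K'];d=f['d'];v,u=np.mgrid[:d.shape[0],:d.shape[1]]
    X=np.stack([(u-K[0,2])/K[0,0]*d,(v-K[1,2])/K[1,1]*d,d],-1)
    return (X-f['t'])@f['R']
E
python3 - <<'E'
from h import *
shot('top','top1');shot('side','side1')
s=telemetry.get_state();print(s)
W=np.hstack([cv2.imread('pics/top1.png')])
E
```

```text
pics
{'clock': 0.1, 'joints': array([ 1.22978023e+00,  2.17718856e-01,  1.61478378e+00,  1.47396022e-05,
        1.31130474e+00, -1.12209644e-01]), 'qd': array([ 0.00176406, -0.00057418, -0.00454513,  0.00124237, -0.00049615,
       -0.00025095]), 'effort': array([-7.16282739e-04, -3.98075330e+01, -3.04971671e+01, -4.85269697e-05,
        4.19204254e-03, -1.37432883e-05]), 'ee_pos': array([0.14149678, 0.60803137, 0.23806865]), 'tool_rot': array([[-9.73936842e-01,  2.26818117e-01, -7.54127131e-04],
       [ 2.26819219e-01,  9.73934651e-01, -2.08242055e-03],
       [ 2.62139836e-04, -2.19919663e-03, -9.99997547e-01]]), 'wrist_force': array([-0.32084495,  0.39781062,  0.72405776]), 'wrist_torque': array([-0.03455682,  0.03262747,  0.04362234]), 'grip_force': 0.0, 'width': 0.9979200494179143}
```

View pics/top1.png

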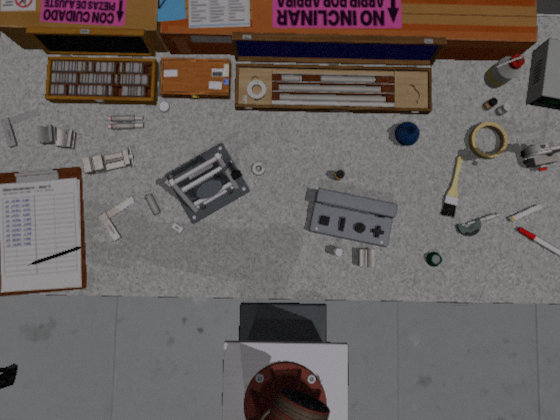

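View pics/side1.png

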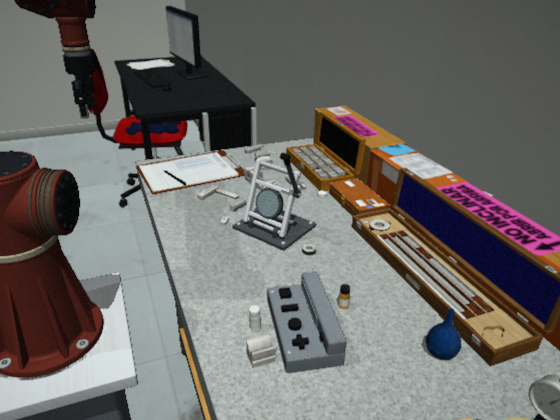

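Top view: stand at about (207,183), with its hand bar at upper left or lower right. The console is at (352,217), with keys in the row square, bar, round, cross at (324,220), (342,224), (360,228), (377,231). I'll enlarge both.

```bash
python3 - <<'E'
from h import *
P=world('top1')
for n,(u,v) in dict(sq=(324,220),bar=(342,224),rnd=(360,228),cross=(377,231),deck=(351,226),c1=(313,228)).items(): print(n,P[v,u].round(4),P[v-1:v+2,u-1:u+2,2].round(3).ravel())
im=cv2.imread('pics/top1.png')
a=cv2.resize(im[135:230,155:265],None,fx=5,fy=5,interpolation=cv2.INTER_CUBIC)
b=cv2.resize(im[180:275,300:405],None,fx=5,fy=5,interpolation=cv2.INTER_CUBIC)
cv2.imwrite('pics/tA.png',cv2.resize(np.hstack([a,b[:, :525]]),(0,0),fx=.74,fy=.74) if 0 else a)
cv2.imwrite('pics/tB.png',b)
s=cv2.imread('pics/side1.png')
cv2.imwrite('pics/sA.png',cv2.resize(s[140:255,220:330],None,fx=5,fy=5,interpolation=cv2.INTER_CUBIC))
E
```

```text
sq [ 0.4636 -0.0909  0.0438] [0.047 0.048 0.046 0.041 0.044 0.046 0.047 0.05  0.047]
bar [ 0.4541 -0.1363  0.0471] [0.046 0.047 0.044 0.044 0.047 0.046 0.043 0.049 0.048]
rnd [ 0.4448 -0.1819  0.0475] [0.048 0.045 0.044 0.047 0.048 0.048 0.048 0.047 0.046]
cross [ 0.438  -0.2247  0.0487] [0.045 0.045 0.047 0.047 0.049 0.044 0.049 0.044 0.05 ]
deck [ 0.4502 -0.1611  0.033 ] [0.039 0.035 0.032 0.037 0.033 0.029 0.04  0.029 0.032]
c1 [ 0.4434 -0.0641  0.0318] [0.033 0.038 0.036 0.033 0.032 0.035 0.035 0.037 0.034]
```

View pics/tA.png

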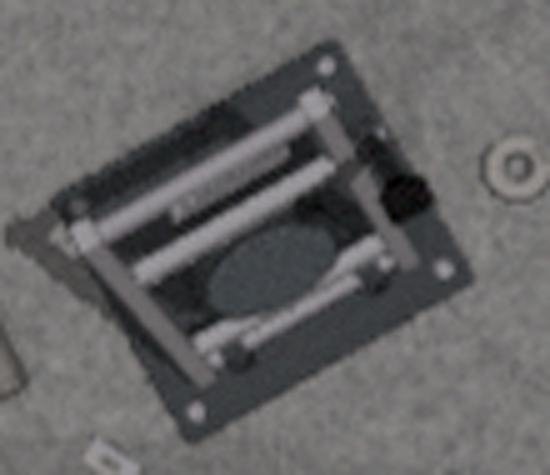

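View pics/tB.png

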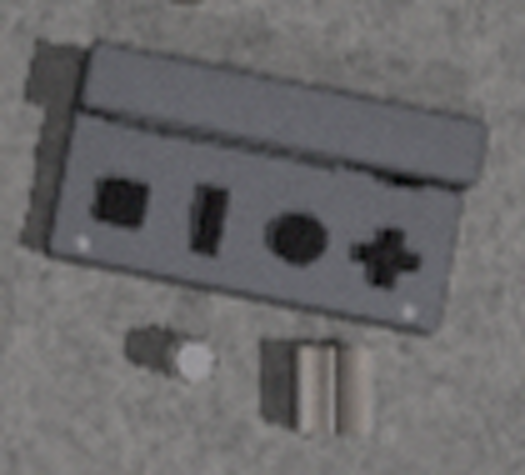

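View pics/sA.png

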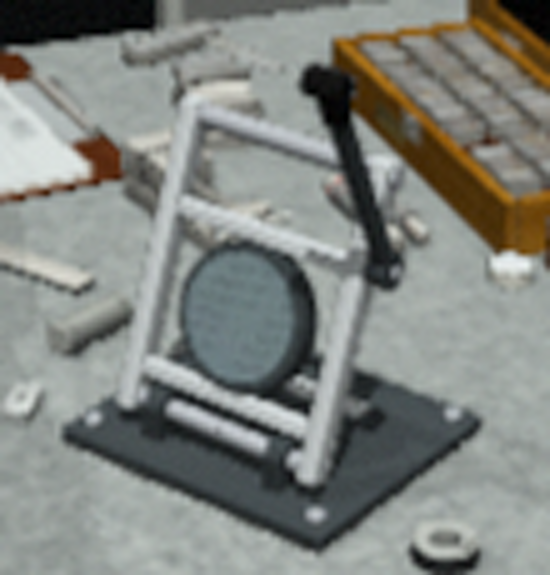

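Crop A: plate corners at (330,42), (472,280), (190,440) and (52,203); bar ends at (85,235) and (315,100); foot at (405,195). The leg is on the right, the stand's own +x end, and the frame leans up-left. Crop B: square (121,203), bar (208,219), round (297,238), cross (387,258). The side crop confirms the leg leans toward the robot side.

```bash
cat >> h.py <<'E'
def ray(tag,u,v,z):
    f=np.load(f'{tag}.npz');K=f['K'];R=f['R'];C=-R.T@f['t']
    d=R.T@np.linalg.inv(K)@[u,v,1];return C+d*(z-C[2])/d[2]
E
python3 - <<'E'
from h import *
A=lambda p,z:ray('top1',155+p[0]/5-.4,135+p[1]/5-.4,z)
B=lambda p,z:ray('top1',300+p[0]/5-.4,180+p[1]/5-.4,z)
for n,p in dict(sq=(121,203),bar=(208,219),rnd=(297,238),cross=(387,258)).items(): print(n,B(p,.046).round(4))
own=np.array([[86,90],[86,-60],[-86,-60],[-86,90]])/1e3
W=np.array([A(p,.012)[:2] for p in [(330,42),(472,280),(190,440),(52,203)]])
o=own.mean(0);w=W.mean(0);H=(own-o).T@(W-w);th=np.arctan2(H[0,1]-H[1,0],H[0,0]+H[1,1])
R=np.array([[np.cos(th),-np.sin(th)],[np.sin(th),np.cos(th)]]);t=w-R@o
print('th',np.degrees(th),'t',t,'res',((own@R.T+t)-W).round(4).tolist())
L=lambda x,y:(R@[x,y]+t).round(4)
print('ydir',R[:,1]);s,c=np.sin(.35),np.cos(.35)
print('bar rest',L(0,-.03+.155*s),.028+.155*c,'img',((A((85,235),.174)+A((315,100),.174))/2).round(4))
print('bar up',L(0,-.03))
py,pz=-.03+.11*s,.028+.11*c
print('pivot',L(.075,py),pz,'foot',L(.075,py-.13*np.sin(.44)),pz+.13*np.cos(.44),'img',A((405,195),.245).round(4),'centre',L(.075,py))
E
```

```text
sq [ 0.4629 -0.0902  0.046 ]
bar [ 0.4556 -0.1344  0.046 ]
rnd [ 0.4469 -0.1796  0.046 ]
cross [ 0.4376 -0.2252  0.046 ]
th -58.340056622411275 t [0.54472703 0.20573118] res [[0.0028, -0.0012], [-0.0, -0.002], [-0.0039, 0.0005], [0.0011, 0.0027]]
ydir [0.85117827 0.5248767 ]
bar rest [0.5644 0.2179] 0.17360277049134373 img [0.569 0.219 0.174]
bar up [0.5192 0.19  ]
pivot [0.5907 0.1459] 0.1313309984132117 foot [0.5435 0.1169] 0.24894871463180693 img [0.547  0.1185 0.245 ] centre [0.5907 0.1459]
```

```bash
python3 -m creep '[{"dx":20,"dy":-40,"wz":-8,"gripper":0},{"dx":25,"dy":-40,"wz":-8,"gripper":0},{"dx":25,"dy":-40,"wz":-8,"gripper":0},{"dx":25,"dy":-40,"wz":-8,"gripper":0},{"dx":25,"dy":-40,"wz":-8,"gripper":0}]'; python3 -m creep '[{"dx":25,"dy":-40,"wz":-5},{"dx":25,"dy":-40},{"dx":20,"dy":-45},{"dx":20,"dy":-45},{"dx":20,"dy":-45}]'; python3 -c "
from h import *
s=telemetry.get_state();print(s['joints'],s['tool_rot'])"
```

```text
[ 1.22978023e+00  2.17718856e-01  1.61478378e+00  1.47396022e-05
  1.31130474e+00 -1.12209644e-01] [[-9.73936842e-01  2.26818117e-01 -7.54127131e-04]
 [ 2.26819219e-01  9.73934651e-01 -2.08242055e-03]
 [ 2.62139836e-04 -2.19919663e-03 -9.99997547e-01]]invalid input at $[0]: expected keys dx, dy, dz, wx, wy, wz, gripper
invalid input at $[0]: expected keys dx, dy, dz, wx, wy, wz, gripper
```

```bash
python3 -m creep '[{"dx":20,"dy":-40,"dz":0,"wx":0,"wy":0,"wz":-8,"gripper":0},{"dx":25,"dy":-40,"dz":0,"wx":0,"wy":0,"wz":-8,"gripper":0},{"dx":25,"dy":-40,"dz":0,"wx":0,"wy":0,"wz":-8,"gripper":0},{"dx":25,"dy":-40,"dz":0,"wx":0,"wy":0,"wz":-8,"gripper":0},{"dx":25,"dy":-40,"dz":0,"wx":0,"wy":0,"wz":-8,"gripper":0}]'; python3 -m creep '[{"dx":25,"dy":-40,"dz":0,"wx":0,"wy":0,"wz":-5,"gripper":0},{"dx":25,"dy":-40,"dz":0,"wx":0,"wy":0,"wz":0,"gripper":0},{"dx":20,"dy":-45,"dz":0,"wx":0,"wy":0,"wz":0,"gripper":0},{"dx":20,"dy":-45,"dz":0,"wx":0,"wy":0,"wz":0,"gripper":0},{"dx":20,"dy":-45,"dz":0,"wx":0,"wy":0,"wz":0,"gripper":0}]'; python3 -c "
from h import *
s=telemetry.get_state();print(s['joints'],s['tool_rot'])"
```

```text
clock: 0.6
ee_pos: [0.262, 0.4068, 0.2387]
tool_rot: [[-0.596, 0.803, -0.0], [0.803, 0.596, -0.001], [-0.0, -0.001, -1.0]]
wrist_force: [1.1, 0.5, 0.7]
width: 0.142
grip_force: 0.0
clock: 1.1
ee_pos: [0.3718, 0.1919, 0.239]
tool_rot: [[-0.529, 0.849, 0.0], [0.849, 0.529, 0.0], [-0.0, 0.0, -1.0]]
wrist_force: [1.2, -0.4, 0.2]
width: -0.0
grip_force: 0.0
[ 3.08269004e-01 -2.48931610e-01  2.07333264e+00 -1.13058869e-05
  1.31713054e+00 -2.48773481e-01] [[-5.28680516e-01  8.48820893e-01  6.15236088e-05]
 [ 8.48820894e-01  5.28680517e-01  8.10483253e-06]
 [-2.56467821e-05  5.65073917e-05 -9.99999998e-01]]
```

```bash
python3 -m creep '[{"dx":9,"dy":-46,"dz":0,"wx":0,"wy":0,"wz":0,"gripper":0},{"dx":9,"dy":-46,"dz":0,"wx":0,"wy":0,"wz":0,"gripper":0},{"dx":9,"dy":-46,"dz":0,"wx":0,"wy":0,"wz":0,"gripper":0},{"dx":9,"dy":-46,"dz":0,"wx":0,"wy":0,"wz":0,"gripper":0},{"dx":9,"dy":-46,"dz":0,"wx":0,"wy":0,"wz":0,"gripper":0}]'; python3 -m creep '[{"dx":10,"dy":-46,"dz":-15,"wx":0,"wy":0,"wz":0,"gripper":0},{"dx":10,"dy":-46,"dz":-15,"wx":0,"wy":0,"wz":0,"gripper":0},{"dx":10,"dy":-46,"dz":-25,"wx":0,"wy":0,"wz":0,"gripper":0},{"dx":0,"dy":-4,"dz":-45,"wx":0,"wy":0,"wz":0,"gripper":0},{"dx":0,"dy":0,"dz":-45,"wx":0,"wy":0,"wz":0,"gripper":0}]'
```

```text
clock: 1.6
ee_pos: [0.4164, -0.0381, 0.2391]
tool_rot: [[-0.528, 0.849, 0.0], [0.849, 0.528, 0.0], [0.0, 0.0, -1.0]]
wrist_force: [0.3, 1.2, 1.3]
width: -0.001
grip_force: 0.0
clock: 2.1
ee_pos: [0.447, -0.1779, 0.0953]
tool_rot: [[-0.526, 0.851, 0.003], [0.851, 0.526, -0.002], [-0.003, 0.001, -1.0]]
wrist_force: [0.8, -0.1, -0.9]
width: -0.001
grip_force: 0.0
```

```bash
python3 -m creep '[{"dx":0,"dy":0,"dz":-20,"wx":0,"wy":0,"wz":0,"gripper":0},{"dx":0,"dy":0,"dz":-14,"wx":0,"wy":0,"wz":0,"gripper":0},{"dx":0,"dy":0,"dz":-6,"wx":0,"wy":0,"wz":0,"gripper":0},{"dx":0,"dy":0,"dz":-3,"wx":0,"wy":0,"wz":0,"gripper":0},{"dx":0,"dy":0,"dz":0,"wx":0,"wy":0,"wz":0,"gripper":0}]'; python3 -m creep '[{"dx":0,"dy":0,"dz":-2,"wx":0,"wy":0,"wz":0,"gripper":0},{"dx":0,"dy":0,"dz":0,"wx":0,"wy":0,"wz":0,"gripper":0}]'
```

```text
clock: 2.6
ee_pos: [0.4462, -0.1754, 0.0532]
tool_rot: [[-0.528, 0.849, -0.0], [0.849, 0.528, 0.0], [0.0, -0.0, -1.0]]
wrist_force: [-0.4, 1.0, 1.0]
width: -0.0
grip_force: 0.6
clock: 2.8
ee_pos: [0.4471, -0.1759, 0.0519]
tool_rot: [[-0.528, 0.849, 0.002], [0.849, 0.528, -0.001], [-0.002, 0.001, -1.0]]
wrist_force: [-0.1, 0.8, 2.0]
width: 0.003
grip_force: 1.0
```

```bash
python3 -m creep '[{"dx":0,"dy":0,"dz":-2,"wx":0,"wy":0,"wz":0,"gripper":0},{"dx":0,"dy":0,"dz":-1,"wx":0,"wy":0,"wz":0,"gripper":0},{"dx":0,"dy":0,"dz":-1,"wx":0,"wy":0,"wz":0,"gripper":0},{"dx":0,"dy":0,"dz":0,"wx":0,"wy":0,"wz":0,"gripper":0}]'
```

```text
clock: 3.2
ee_pos: [0.4472, -0.176, 0.0488]
tool_rot: [[-0.528, 0.849, 0.001], [0.849, 0.528, -0.001], [-0.001, 0.001, -1.0]]
wrist_force: [-2.6, 1.5, 12.8]
width: 0.0
grip_force: 6.2
```

Bottomed at 12.8 N. Next is the square key.

```bash
python3 -m creep '[{"dx":0,"dy":0,"dz":15,"wx":0,"wy":0,"wz":0,"gripper":0},{"dx":0,"dy":0,"dz":15,"wx":0,"wy":0,"wz":0,"gripper":0},{"dx":6,"dy":30,"dz":0,"wx":0,"wy":0,"wz":0,"gripper":0},{"dx":6,"dy":30,"dz":0,"wx":0,"wy":0,"wz":0,"gripper":0},{"dx":4,"dy":26,"dz":0,"wx":0,"wy":0,"wz":0,"gripper":0}]'; python3 -m creep '[{"dx":0,"dy":0,"dz":-5,"wx":0,"wy":0,"wz":0,"gripper":0},{"dx":0,"dy":0,"dz":-10,"wx":0,"wy":0,"wz":0,"gripper":0},{"dx":0,"dy":0,"dz":-8,"wx":0,"wy":0,"wz":0,"gripper":0},{"dx":0,"dy":0,"dz":-4,"wx":0,"wy":0,"wz":0,"gripper":0},{"dx":0,"dy":0,"dz":0,"wx":0,"wy":0,"wz":0,"gripper":0}]'; python3 -m creep '[{"dx":0,"dy":0,"dz":-2,"wx":0,"wy":0,"wz":0,"gripper":0},{"dx":0,"dy":0,"dz":-1,"wx":0,"wy":0,"wz":0,"gripper":0},{"dx":0,"dy":0,"dz":0,"wx":0,"wy":0,"wz":0,"gripper":0}]'
```

```text
clock: 3.7
ee_pos: [0.4624, -0.0885, 0.0769]
tool_rot: [[-0.528, 0.849, 0.001], [0.849, 0.528, -0.0], [-0.0, 0.001, -1.0]]
wrist_force: [-0.3, 0.1, -0.6]
width: 0.001
grip_force: 0.0
clock: 4.2
ee_pos: [0.4616, -0.0899, 0.0494]
tool_rot: [[-0.527, 0.85, -0.002], [0.85, 0.527, 0.001], [0.002, -0.001, -1.0]]
wrist_force: [-0.9, 1.3, 3.2]
width: -0.001
grip_force: 1.6
clock: 4.5
ee_pos: [0.4619, -0.09, 0.0487]
tool_rot: [[-0.528, 0.849, -0.003], [0.849, 0.528, 0.001], [0.002, -0.002, -1.0]]
wrist_force: [-7.0, 3.1, 19.2]
width: -0.001
grip_force: 9.2
```

Bottomed. Now the bar key, at dx −6, dy −44.

```bash
python3 -m creep '[{"dx":0,"dy":0,"dz":15,"wx":0,"wy":0,"wz":0,"gripper":0},{"dx":0,"dy":0,"dz":15,"wx":0,"wy":0,"wz":0,"gripper":0},{"dx":-3,"dy":-24,"dz":0,"wx":0,"wy":0,"wz":0,"gripper":0},{"dx":-3,"dy":-20,"dz":0,"wx":0,"wy":0,"wz":0,"gripper":0},{"dx":0,"dy":0,"dz":0,"wx":0,"wy":0,"wz":0,"gripper":0}]'; python3 -m creep '[{"dx":0,"dy":0,"dz":-5,"wx":0,"wy":0,"wz":0,"gripper":0},{"dx":0,"dy":0,"dz":-10,"wx":0,"wy":0,"wz":0,"gripper":0},{"dx":0,"dy":0,"dz":-8,"wx":0,"wy":0,"wz":0,"gripper":0},{"dx":0,"dy":0,"dz":-4,"wx":0,"wy":0,"wz":0,"gripper":0},{"dx":0,"dy":0,"dz":0,"wx":0,"wy":0,"wz":0,"gripper":0}]'; python3 -m creep '[{"dx":0,"dy":0,"dz":-2,"wx":0,"wy":0,"wz":0,"gripper":0},{"dx":0,"dy":0,"dz":-1,"wx":0,"wy":0,"wz":0,"gripper":0},{"dx":0,"dy":0,"dz":0,"wx":0,"wy":0,"wz":0,"gripper":0}]'
```

```text
clock: 5.0
ee_pos: [0.4561, -0.1357, 0.0769]
tool_rot: [[-0.526, 0.851, 0.001], [0.851, 0.526, -0.001], [-0.001, -0.0, -1.0]]
wrist_force: [-0.6, 0.0, -0.1]
width: 0.0
grip_force: 0.0
clock: 5.5
ee_pos: [0.4554, -0.1326, 0.0493]
tool_rot: [[-0.529, 0.849, -0.003], [0.849, 0.529, 0.001], [0.002, -0.002, -1.0]]
wrist_force: [-1.9, 0.3, 3.6]
width: -0.002
grip_force: 1.6
clock: 5.8
ee_pos: [0.4557, -0.1327, 0.0486]
tool_rot: [[-0.529, 0.849, -0.003], [0.849, 0.529, 0.002], [0.003, -0.002, -1.0]]
wrist_force: [-8.3, 3.3, 19.3]
width: 0.0
grip_force: 9.6
```

```bash
python3 -m creep '[{"dx":0,"dy":0,"dz":40,"wx":0,"wy":0,"wz":0,"gripper":0},{"dx":0,"dy":0,"dz":45,"wx":0,"wy":0,"wz":0,"gripper":0},{"dx":5,"dy":30,"dz":45,"wx":0,"wy":0,"wz":0,"gripper":0},{"dx":7,"dy":30,"dz":46,"wx":0,"wy":0,"wz":0,"gripper":0},{"dx":7,"dy":40,"dz":0,"wx":0,"wy":0,"wz":0,"gripper":0}]'; python3 -m creep '[{"dx":7,"dy":40,"dz":0,"wx":0,"wy":0,"wz":0,"gripper":0},{"dx":7,"dy":40,"dz":0,"wx":0,"wy":0,"wz":0,"gripper":0},{"dx":7,"dy":35,"dz":0,"wx":0,"wy":0,"wz":0,"gripper":0},{"dx":7,"dy":10,"dz":0,"wx":0,"wy":0,"wz":0,"gripper":0},{"dx":0,"dy":0,"dz":0,"wx":0,"wy":0,"wz":0,"gripper":0}]';python3 - <<'E'
from h import *
shot('side','s2');im=cv2.imread('pics/s2.png')
cv2.imwrite('pics/s2c.png',cv2.resize(im[80:255,190:350],None,fx=3.4,fy=3.4,interpolation=cv2.INTER_CUBIC))
E
```

```text
clock: 6.3
ee_pos: [0.479, -0.0394, 0.222]
tool_rot: [[-0.527, 0.85, 0.014], [0.85, 0.527, -0.004], [-0.011, 0.01, -1.0]]
wrist_force: [2.1, -0.4, 0.7]
width: 0.002
grip_force: 0.0
clock: 6.8
ee_pos: [0.5024, 0.0875, 0.2143]
tool_rot: [[-0.531, 0.847, -0.0], [0.847, 0.531, -0.0], [-0.0, -0.0, -1.0]]
wrist_force: [-0.0, -1.3, 0.1]
width: 0.003
grip_force: 0.0
```

View pics/s2c.png

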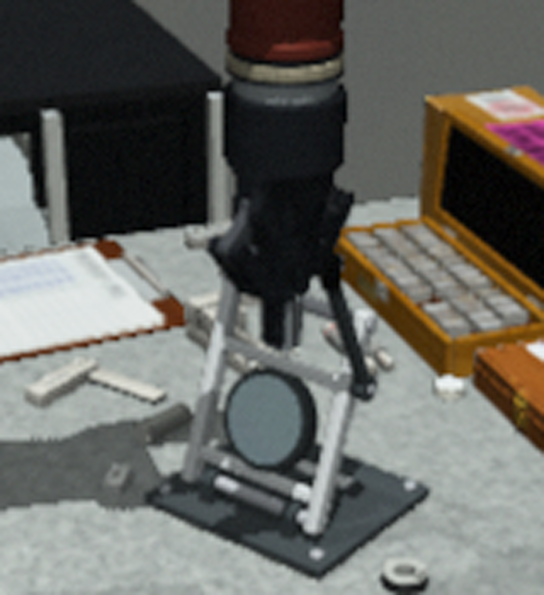

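The closed fingers are in front of the foot with a gap. The linkage bulges start about 60 mm above the tips, so I'll raise 19 mm to put the contact on the fingers, then push along stand +y.

```bash
python3 -m creep '[{"dx":0,"dy":4,"dz":10,"wx":0,"wy":0,"wz":0,"gripper":0},{"dx":0,"dy":0,"dz":9,"wx":0,"wy":0,"wz":0,"gripper":0},{"dx":13,"dy":8,"dz":0,"wx":0,"wy":0,"wz":0,"gripper":0},{"dx":13,"dy":8,"dz":0,"wx":0,"wy":0,"wz":0,"gripper":0},{"dx":13,"dy":8,"dz":0,"wx":0,"wy":0,"wz":0,"gripper":0}]'; python3 -m creep '[{"dx":13,"dy":8,"dz":0,"wx":0,"wy":0,"wz":0,"gripper":0},{"dx":13,"dy":8,"dz":0,"wx":0,"wy":0,"wz":0,"gripper":0},{"dx":0,"dy":0,"dz":0,"wx":0,"wy":0,"wz":0,"gripper":0}]';python3 - <<'E'
from h import *
shot('side','s3');im=cv2.imread('pics/s3.png')
cv2.imwrite('pics/s3c.png',cv2.resize(im[80:255,190:350],None,fx=3.4,fy=3.4,interpolation=cv2.INTER_CUBIC))
E
```

```text
clock: 7.35
ee_pos: [0.5419, 0.1132, 0.2354]
tool_rot: [[-0.527, 0.85, 0.002], [0.85, 0.527, -0.0], [-0.001, 0.001, -1.0]]
wrist_force: [0.4, -1.2, -0.0]
width: 0.0
grip_force: 0.3
clock: 7.65
ee_pos: [0.5691, 0.1298, 0.2357]
tool_rot: [[-0.528, 0.85, 0.004], [0.85, 0.528, 0.0], [-0.002, 0.003, -1.0]]
wrist_force: [-0.2, -0.1, 0.3]
width: 0.001
grip_force: 0.0
```

View pics/s3c.png

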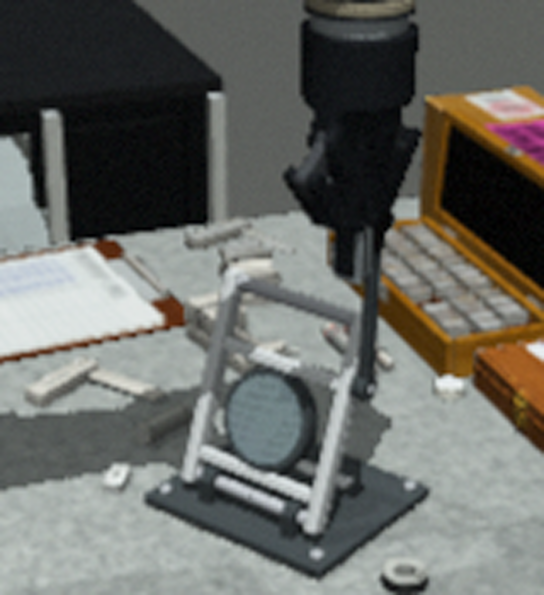

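The leg, from (370,395) to (365,230), is nearly vertical against the finger. I'll keep pushing.

```bash
python3 -m creep '[{"dx":10,"dy":6,"dz":0,"wx":0,"wy":0,"wz":0,"gripper":0},{"dx":10,"dy":6,"dz":0,"wx":0,"wy":0,"wz":0,"gripper":0},{"dx":10,"dy":6,"dz":0,"wx":0,"wy":0,"wz":0,"gripper":0},{"dx":8,"dy":5,"dz":0,"wx":0,"wy":0,"wz":0,"gripper":0},{"dx":0,"dy":0,"dz":0,"wx":0,"wy":0,"wz":0,"gripper":0}]'; python3 -m creep '[{"dx":-25,"dy":-15,"dz":0,"wx":0,"wy":0,"wz":0,"gripper":0},{"dx":-25,"dy":-15,"dz":20,"wx":0,"wy":0,"wz":0,"gripper":0},{"dx":0,"dy":0,"dz":20,"wx":0,"wy":0,"wz":0,"gripper":0},{"dx":0,"dy":0,"dz":0,"wx":0,"wy":0,"wz":0,"gripper":0},{"dx":0,"dy":0,"dz":0,"wx":0,"wy":0,"wz":0,"gripper":0}]';python3 - <<'E'
from h import *
shot('side','s4');im=cv2.imread('pics/s4.png')
cv2.imwrite('pics/s4c.png',cv2.resize(im[80:255,190:350],None,fx=3.4,fy=3.4,interpolation=cv2.INTER_CUBIC))
E
```

```text
clock: 8.2
ee_pos: [0.6061, 0.154, 0.2336]
tool_rot: [[-0.529, 0.849, 0.0], [0.849, 0.529, 0.0], [0.0, 0.0, -1.0]]
wrist_force: [0.3, -0.6, 0.2]
width: 0.001
grip_force: 0.0
clock: 8.7
ee_pos: [0.5555, 0.1234, 0.2743]
tool_rot: [[-0.528, 0.849, 0.002], [0.849, 0.528, 0.0], [-0.001, 0.001, -1.0]]
wrist_force: [0.2, -0.4, 0.5]
width: -0.002
grip_force: 0.0
```

View pics/s4c.png

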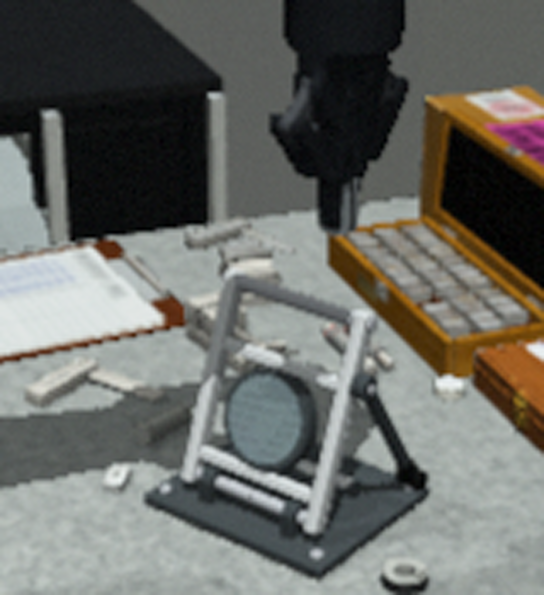

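The kickstand is fully down behind the frame, foot at (415,478). Now grasp the hand bar.

```bash
python3 -m creep '[{"dx":2,"dy":20,"dz":0,"wx":0,"wy":0,"wz":0,"gripper":50},{"dx":2,"dy":25,"dz":0,"wx":0,"wy":0,"wz":0,"gripper":50},{"dx":3,"dy":25,"dz":0,"wx":0,"wy":0,"wz":0,"gripper":50},{"dx":4,"dy":25,"dz":0,"wx":0,"wy":0,"wz":0,"gripper":50},{"dx":0,"dy":0,"dz":0,"wx":0,"wy":0,"wz":0,"gripper":50}]'; python3 -m creep '[{"dx":0,"dy":0,"dz":-30,"wx":0,"wy":0,"wz":0,"gripper":50},{"dx":0,"dy":0,"dz":-30,"wx":0,"wy":0,"wz":0,"gripper":50},{"dx":0,"dy":0,"dz":-25,"wx":0,"wy":0,"wz":0,"gripper":50},{"dx":0,"dy":0,"dz":-25,"wx":0,"wy":0,"wz":0,"gripper":50},{"dx":0,"dy":0,"dz":0,"wx":0,"wy":0,"wz":0,"gripper":50}]';python3 - <<'E'
from h import *
shot('side','s5');im=cv2.imread('pics/s5.png')
cv2.imwrite('pics/s5c.png',cv2.resize(im[100:255,190:350],None,fx=3.6,fy=3.6,interpolation=cv2.INTER_CUBIC))
E
```

```text
clock: 9.25
ee_pos: [0.5656, 0.221, 0.2718]
tool_rot: [[-0.531, 0.847, -0.003], [0.847, 0.531, 0.001], [0.002, -0.002, -1.0]]
wrist_force: [-0.4, -0.1, 1.6]
width: 0.584
grip_force: 0.0
clock: 9.75
ee_pos: [0.562, 0.2167, 0.1577]
tool_rot: [[-0.528, 0.849, -0.011], [0.849, 0.528, -0.003], [0.003, -0.011, -1.0]]
wrist_force: [-0.1, -0.0, -0.5]
width: 0.584
grip_force: 0.0
```

View pics/s5c.png

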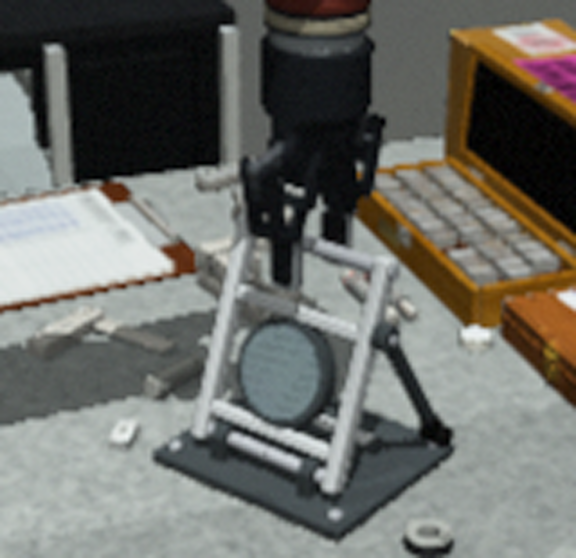

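The fingers straddle the bar around (310,245). Closing.

```bash
python3 -m creep '[{"dx":2,"dy":1,"dz":3,"wx":0,"wy":0,"wz":0,"gripper":20},{"dx":0,"dy":0,"dz":0,"wx":0,"wy":0,"wz":0,"gripper":0},{"dx":0,"dy":0,"dz":0,"wx":0,"wy":0,"wz":0,"gripper":0},{"dx":0,"dy":0,"dz":0,"wx":0,"wy":0,"wz":0,"gripper":0},{"dx":0,"dy":0,"dz":0,"wx":0,"wy":0,"wz":0,"gripper":0}]'
```

```text
clock: 10.3
ee_pos: [0.5666, 0.2177, 0.1692]
tool_rot: [[-0.529, 0.849, -0.004], [0.849, 0.529, -0.004], [-0.001, -0.005, -1.0]]
wrist_force: [-7.0, -4.6, 6.7]
width: 0.115
grip_force: 58.5
```

```bash
python3 -m creep '[{"dx":-4.5,"dy":-2.8,"dz":1.8,"wx":0,"wy":0,"wz":0,"gripper":0},{"dx":-4.5,"dy":-2.8,"dz":1.6,"wx":0,"wy":0,"wz":0,"gripper":0},{"dx":-4.5,"dy":-2.8,"dz":1.4,"wx":0,"wy":0,"wz":0,"gripper":0},{"dx":-4.5,"dy":-2.8,"dz":1.2,"wx":0,"wy":0,"wz":0,"gripper":0},{"dx":-4.5,"dy":-2.8,"dz":1.0,"wx":0,"wy":0,"wz":0,"gripper":0}]'; python3 -m creep '[{"dx":-4.5,"dy":-2.8,"dz":0.9,"wx":0,"wy":0,"wz":0,"gripper":0},{"dx":-4.5,"dy":-2.8,"dz":0.7,"wx":0,"wy":0,"wz":0,"gripper":0},{"dx":-4.5,"dy":-2.8,"dz":0.5,"wx":0,"wy":0,"wz":0,"gripper":0},{"dx":-4.5,"dy":-2.8,"dz":0.3,"wx":0,"wy":0,"wz":0,"gripper":0},{"dx":0,"dy":0,"dz":0,"wx":0,"wy":0,"wz":0,"gripper":0}]'
```

```text
clock: 10.8
ee_pos: [0.5479, 0.2061, 0.1761]
tool_rot: [[-0.528, 0.849, 0.007], [0.849, 0.528, 0.003], [-0.001, 0.008, -1.0]]
wrist_force: [5.7, 2.5, 0.2]
width: 0.113
grip_force: 58.8
clock: 11.3
ee_pos: [0.5302, 0.1953, 0.1799]
tool_rot: [[-0.528, 0.849, 0.008], [0.849, 0.528, 0.004], [-0.001, 0.009, -1.0]]
wrist_force: [3.7, 3.1, 5.0]
width: 0.112
grip_force: 59.3
```

```bash
python3 -m creep '[{"dx":-4.5,"dy":-2.8,"dz":0.3,"wx":0,"wy":0,"wz":0,"gripper":0},{"dx":-4.5,"dy":-2.8,"dz":0.2,"wx":0,"wy":0,"wz":0,"gripper":0},{"dx":0,"dy":0,"dz":0,"wx":0,"wy":0,"wz":0,"gripper":0},{"dx":0,"dy":0,"dz":0,"wx":0,"wy":0,"wz":0,"gripper":0}]'; python3 - <<'E'
from h import *
shot('side','s6');im=cv2.imread('pics/s6.png')
cv2.imwrite('pics/s6c.png',cv2.resize(im[100:255,190:350],None,fx=3.6,fy=3.6,interpolation=cv2.INTER_CUBIC))
th=np.radians(-58.34);R=np.array([[np.cos(th),-np.sin(th)],[np.sin(th),np.cos(th)]]);t=np.array([.5447,.2057])
for tag in('s4','s6'):
    P=world(tag).reshape(-1,3);O=np.c_[(P[:,:2]-t)@R,P[:,2]]
    for sg in (-1,1):
        m=(abs(O[:,0]*sg-.06)<.009)&(abs(O[:,1])<.07)&(O[:,2]>.05)&(O[:,2]<.165);Q=O[m]
        for _ in range(3):
            k=np.polyfit(Q[:,2],Q[:,1],1);r=abs(np.polyval(k,Q[:,2])-Q[:,1]);Q=Q[r<max(.006,np.median(r)*2)]
        print(tag,sg,len(Q),'tilt deg',np.degrees(np.arctan(k[0])),'y at hinge',np.polyval(k,.028))
E
```

```text
clock: 11.7
ee_pos: [0.5215, 0.1899, 0.1807]
tool_rot: [[-0.528, 0.849, 0.008], [0.849, 0.528, 0.004], [-0.001, 0.009, -1.0]]
wrist_force: [2.7, 3.3, 8.5]
width: 0.113
grip_force: 59.2
s4 -1 220 tilt deg 20.425968484785162 y at hinge -0.036575401012433284
s4 1 236 tilt deg 20.016609269152696 y at hinge -0.036528791895842745
s6 -1 195 tilt deg 0.3717029769863856 y at hinge -0.034312572732527115
s6 1 211 tilt deg 0.04707479994832088 y at hinge -0.03468417436497186
```

View pics/s6c.png

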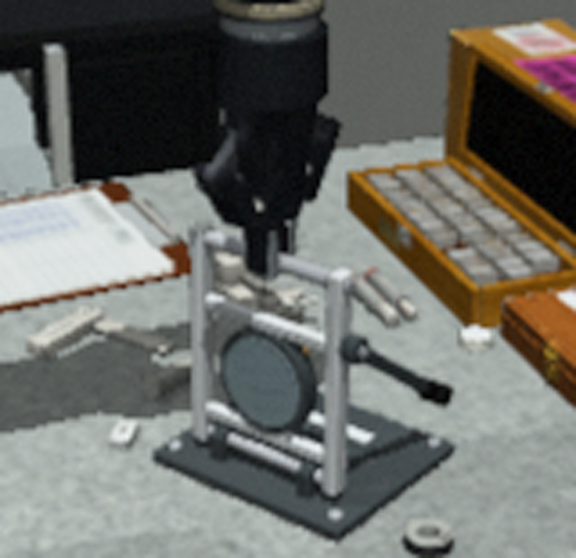

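The depth fit puts the frame upright at 0.2°, firmly gripped, with the leg still down at its stop. Handing in.

```bash
python3 -c "
from plant import ticket;print(ticket.close_job())"
```

```text
the job is handed in; nothing more can be done
None
```

I pressed the round, square and bar keys all the way in, in that order, flipped the kickstand fully down behind the frame, then swung the frame up. The arm still grips it upright (about 0.2° off vertical), and I handed the job in at 11.7 s with no result shown. I kept clear of the cross key and the loose things, but didn't recheck them at the end.

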